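# Clear the toppled canister off the kettle switch and switch the kettle on

### The arm

A 6-joint arm with a two-finger parallel gripper is mounted at the origin on the work surface. World frame = base frame: x ahead of the robot, y to its left, z up, the work surface at z = 0. Lengths are in m, angles in rad, forces in N, time in s.
With the tool pointing down it reaches from about 0.4 to 0.825 m from the base axis. Payload 7 kg.
Tool frame: the origin (TCP) lies midway between the tips of the shut fingers; the grasp point (between the pads) lies 19 mm behind it; z points along the fingers, y is the line along which they close (so a half turn about z gives the same grasp; the last joint's range is limited). The gripper opens to 88 mm and grips with 3 to 60 N. Pads are 19 mm wide; open, the fingers measure 130 mm over their backs; the gripper's body (78 mm by 193 mm) begins 47 mm behind the grasp point.
Start: joints at [-0.967, 0.359, 0.012, 0, -1.224, -0.288], TCP at [0.21, -0.642, 0.227] pointing down, gripper open.
Joint ranges: [-3.07, 3.07], [-1.43, 2.12], [-1.02, 1.25], [-3.03, 1.67], [-3.05, -0], [-3.03, 3.03]. Speed limits (rad/s): [2.39, 2.39, 3.01, 3.14, 3.14, 3.14].

### API

Orientations are given as a unit quaternion [x, y, z, w].
In Python, from rig import state, grab_frame, camera_model, close_job gives the robot as it stands.
- The arm moves only by the tool send_rows, never from a script. Its argument "plan" is a list of rows, each an object with "rot": the turn, a rotation vector about the tool's x, y, z as a fraction of full scale, a list of three; "linear": the shift along the tool's x, y, z as a fraction of full scale, a list of three; "gripper": the opening, from 0 (shut) to 1 (fully open). A call has exactly 8 rows; each row is the pose to reach, as a shift and turn from the pose commanded when the call began, along the tool's axes at that moment; what a row does not reach only later rows make up. Full scale, the value 1, is 0.5 m for a shift and 120 degrees for a turn. A row lasts 1/8 s, in which the tool goes at most 62.5 mm and 10.7 degrees, less where a joint would pass 70% of its speed; a pose out of reach is approached as far as the arm can. A call with a number of a shift or a turn outside -1 to 1 is refused whole. A call with a gripper value outside its range is refused whole. The fingers move at their own pace and stop on an object; "grip_force" is the grip in N (left out, the last holds). Time passes only in rows, so rows that repeat a pose let the fingers close, or fill a call up. It gives the time, the measured TCP pose, the force, the opening and the grip force at its end, in the units of the state.
- state(): the state, without advancing time (a new reading comes with each control period).
- grab_frame(name): name is "side" or "top" or "wrist"; returns the picture (384x512x3 uint8, blue, green, red); there is no depth.
- camera_model(name): a dict with "K" (3x3 intrinsics, pixels), "pose" (4x4, takes a point from camera to world coordinates). Camera axes: x right, y down, z forward; pixel columns grow to the right and rows downward; lengths in m; the calibration is good to about 2 mm. A picture is of the moment at which its call begins: read the wrist's pose just before it. camera_model takes no time and is no camera call; for the wrist camera it gives the pose at the moment of the call.
- close_job(): hands the job in; it is judged then, once.
The state is a dict: "time": time; "q": joint angles; "joint_velocities": joint speeds; "joint_efforts": joint torques, N m; "tcp_pos": TCP position; "tool_rot": TCP orientation; "wrist_force": force on the tool from outside, world axes, zero at the start; "ft_torque": the same for the moment, N m; "width": finger opening in m; "gripper_force": force on a finger pad.
Only numpy, scipy, OpenCV 4.12 (cv2) and the standard library are available. Lean on these libraries where they do the work, as an engineer would, in place of code of your own. Each camera call takes 0.05 s, during which the arm holds its last target. There are 200 camera calls.

### The job

The square tea canister has toppled over on top of the kettle's rocker switch. Lift it off without letting it drop and stand it upright, knob up, in the middle of the round cork mat; then, with the canister released, switch the kettle on by pressing the outer end of the rocker (the end away from the kettle) fully down. Do not shift the cups, the dish or the spoon.

Things in the scene. Friction and masses are not known exactly. Their poses are not given: they have to be found in the camera images.
- kettle_base: Electric kettle locked on its grey power base: one fixed piece. Origin: centre of the underside of the round base (176 mm across, 22 mm high). White kettle 136 mm across, lid knob top at 236 mm; handle reaches 121 mm from the centre to the base's -y, spout to +y. A flat tongue, 92 mm wide, 22 mm high, runs along the base's -x axis to 215 mm from the origin and carries the switch.
- switch_centre (a point): Point on the tongue's top, 165 mm from the base origin along its -x, 22 mm above the table, under the middle of the rocker. Two guard ribs flank the rocker, along the base's x: 75 mm long, centred 34 mm to each side (+-y) of this point, 8 mm wide (60 mm clear between them), tops 38 mm above the table.
- rocker (a joint): Black rocker switch, 56 mm long along the base's x, 36 mm wide, two flat halves in a shallow V, tilting about the base's y axis 2 mm above switch_centre. 0 rad = off (outer half, away from the kettle, raised 0.32 rad; inner half level), 0.32 = on (outer half level, its top 26.5 mm above the table). Takes 2 to 4 N and stays where left.
- rocker_press (a point): Point on the top face of the rocker's outer half, 20 mm from its axis: where to press. It moves with the rocker (about 6 mm down when on).
- canister: Closed square metal tea canister: body 56 x 56 mm, 100 mm tall with its lid, plus a round knob 18 mm across, 13 mm high on the lid. 0.2 to 0.35 kg. Origin: centre of the 56 x 56 x 100 mm body; z axis points from underside to knob. Starts lying level across the two guard ribs, hiding the rocker, its centre 66 mm above the table, knob roughly towards world +y.
- canister_knob (a point): Top of the canister's knob, 63 mm from its origin along its z axis.
- mat: Round cork mat, fixed flat on the table, 130 mm across, 6 mm thick; origin at the centre of its underside. The canister is to stand on it.
- dish: Blue ceramic dish, 120 mm across, 32 mm high, loose; origin at the centre of its underside. Bystander.
- cup_a: Amber glass cup, 72 mm across, 80 mm high, loose; origin at the centre of its underside. Bystander.
- cup_b: Second amber glass cup, same as the first. Bystander.
- spoon: Stainless strainer spoon lying on the table, loose; origin under the centre of its 54 mm bowl (14 mm high), the handle runs 150 mm along its +x. Bystander.
There are look-alikes about, which are no part of the job. There is more than one size of the canister; the job needs the largest.

How it is judged:
On the way, in this order (a step that is already met when the one before it is completed fails the run):
1. the canister stands upright and released in the middle of the cork mat (angle between canister's own z axis and vertical below 0.08 rad and horizontal distance between canister and mat below 0.03 m and z of canister in the frame of mat between 0.05 and 0.061 m and contact force between canister and mat above 0.5 N and contact force between canister and the fingers below 0.1 N and linear speed of canister below 0.03 m/s), for 0.2 s.
2. the rocker's outer end is pressed fully down (on) (value of joint rocker above 0.27 rad), for 0.1 s.
At the end, for the whole second after the job is handed in: The canister stands upright (within 0.08 rad), knob up, at rest and released on the cork mat, its centre within 30 mm of the mat's centre; the rocker is on (over 0.27 of 0.32 rad); cups, dish and spoon are within 20 mm of where they began (all of step 1 and value of joint rocker above 0.27 rad and distance of each of cup_a, cup_b, dish, spoon from where it was at the start of the episode below 0.02 m); the robot touches nothing.
It fails at once if the canister is dropped or thrown (faster than 0.6 m/s while not in the fingers) (linear speed of canister above 0.6 m/s and contact force between canister and the fingers below 0.1 N).
It fails at once if a cup, the dish or the spoon is shifted by more than 20 mm (distance of any of cup_a, cup_b, dish, spoon from where it was at the start of the episode above 0.02 m).
It fails at once if a cup is tipped (angle between any of cup_a, cup_b's own z axis and vertical above 0.4 rad).
It also fails if it takes over 51 s, if anything falls off the work surface, if the arm or the gripper's body presses on something with over 40 N, if the wrist force passes 120 N, or if a joint passes its speed limit or range.

## Working session

There is one attempt and no reset: what is moved stays moved. The work goes in short steps, Python scripts to look and compute and a tool call to move; the robot and the scene stay as the last step left them, time stands still between calls to the robot, and variables do not carry over. Pictures are saved under pics/ and viewed, at most 10 in all, crops included, and the job is handed in when it is done.

Besides the shell and the picture viewer there is one more tool, called after "Call:" as name(argument=value, ...), one argument or row to a line, values as JSON. send_rows: Moves the arm, as the interface text tells. Its arguments: {"type":"object","properties":{"plan":{"type":"array","items":{"type":"object","properties":{"rot":{"type":"array","items":{"type":"number","minimum":-1,"maximum":1}},"linear":{"type":"array","items":{"type":"number","minimum":-1,"maximum":1}},"gripper":{"type":"number"}}}},"grip_force":{"type":"number"}},"required":["plan"]}

```bash
mkdir -p pics
python3 - <<'E'
from rig import *
import cv2,numpy as np
s=state();print(s['time'],s['tcp_pos'],s['tool_rot'],s['width'])
for n in ('side','top'):
    cv2.imwrite(f'pics/{n}0.png',grab_frame(n));m=camera_model(n);print(n,np.round(m['K'],1).tolist(),np.round(m['pose'],3).tolist())
E
```

```text
0.0 [ 0.20945623 -0.64117075  0.22564113] [-1.57167950e-01  9.87571543e-01  8.03095016e-04 -1.95664308e-04] 0.08772517863716076
side [[430.2, 0.0, 258.8], [0.0, 430.2, 187.5], [0.0, 0.0, 1.0]] [[-0.824, -0.371, 0.429, 0.119], [-0.567, 0.534, -0.628, 0.566], [0.004, -0.76, -0.65, 0.676], [0.0, 0.0, 0.0, 1.0]]
top [[383.8, 0.0, 252.8], [0.0, 383.8, 193.9], [0.0, 0.0, 1.0]] [[-0.003, -0.988, 0.157, 0.362], [-1.0, 0.007, 0.024, 0.004], [-0.025, -0.157, -0.987, 0.896], [0.0, 0.0, 0.0, 1.0]]
```

View pics/top0.png

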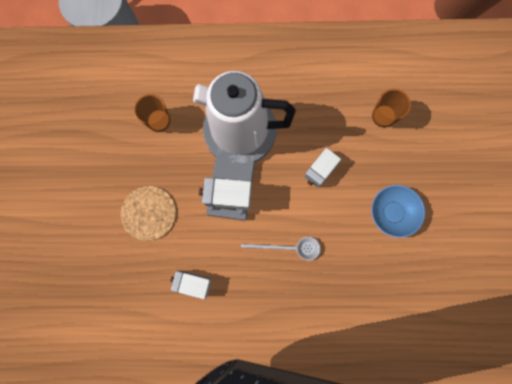

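View pics/side0.png

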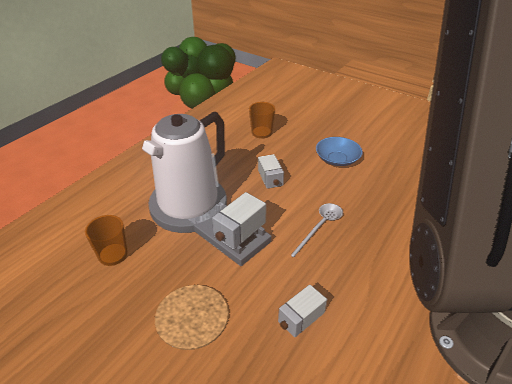

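Candidates for the canister in the top view: (228,193) on the ribs, (190,285) and (323,167) lying on the table. The one on the ribs fits the description (it is across the tongue and the largest, knob to the left, which is +y). I'll confirm with an enlarged crop while measuring.

```bash
cat > h.py <<'E'
import cv2,numpy as np
from rig import *
def ray(n,uv,z,m=None):
    m=m or camera_model(n);K=np.array(m['K']);T=np.array(m['pose'])
    uv=np.atleast_2d(uv).astype(float)
    d=np.c_[uv,np.ones(len(uv))]@np.linalg.inv(K).T@T[:3,:3].T
    return T[:3,3]+d*((z-T[2,3])/d[:,2:])
def proj(n,P,m=None):
    m=m or camera_model(n);T=np.linalg.inv(np.array(m['pose']));p=np.atleast_2d(P)@T[:3,:3].T+T[:3,3]
    p=p@np.array(m['K']).T;return p[:,:2]/p[:,2:]
E
python3 - <<'E'
from h import *
im=cv2.imread('pics/top0.png');hsv=cv2.cvtColor(im,cv2.COLOR_BGR2HSV)
w=((hsv[...,1]<50)&(hsv[...,2]>185)).astype(np.uint8)
for c in cv2.findContours(w,0,1)[0]:
    if cv2.contourArea(c)<150: continue
    r=cv2.minAreaRect(c);b=cv2.boxPoints(r);print(r)
    for z in (.094,.05):
        P=ray('top',b,z)[:,:2];print(z,P.mean(0).round(4),(P[1]-P[0]).round(4),(P[2]-P[1]).round(4),np.linalg.norm(P[1]-P[0]).round(4),np.linalg.norm(P[2]-P[1]).round(4))
# mat: cork
for nm,lo,hi,box,z in (('mat',(8,60,120),(25,200,255),(110,175,190,250),.006),('dish',(95,80,40),(125,255,255),(360,175,440,245),.032)):
    x0,y0,x1,y1=box;sub=cv2.inRange(hsv[y0:y1,x0:x1],lo,hi)
    print(nm,sub.sum()/255)
    if nm=='mat': print(hsv[213,140:156:4],hsv[213,112],hsv[213,185])
    c=max(cv2.findContours(sub,0,1)[0],key=cv2.contourArea)+[x0,y0]
    e=cv2.fitEllipse(cv2.convexHull(c));print(e,ray('top',e[0],z))
crop=cv2.resize(im[60:310,110:350],None,fx=2.4,fy=2.4,interpolation=2);cv2.imwrite('pics/c1.png',crop)
E
```

```text
((193.09329223632812, 285.94561767578125), (26.41640281677246, 19.799577713012695), 14.743562698364258)
0.094 [0.3    0.1459] [ 0.0383 -0.0094] [-0.0136 -0.0529] 0.0395 0.0547
0.05 [0.2966 0.1537] [ 0.0404 -0.0099] [-0.0144 -0.0558] 0.0416 0.0577
((231.0655975341797, 192.27870178222656), (35.30894088745117, 24.987863540649414), 5.194429397583008)
0.094 [0.4936 0.0691] [ 0.0536 -0.0041] [-0.0076 -0.0751] 0.0537 0.0755
0.05 [0.5009 0.0727] [ 0.0565 -0.0044] [-0.008  -0.0792] 0.0567 0.0796
((325.0, 162.5), (18.428504943847656, 25.14397621154785), 38.65980529785156)
0.094 [ 0.5565 -0.1313] [ 0.0429 -0.0348] [-0.0257 -0.0297] 0.0552 0.0393
0.05 [ 0.5671 -0.1387] [ 0.0452 -0.0367] [-0.0271 -0.0314] 0.0582 0.0415
((223.33242797851562, 100.29459381103516), (51.67559814453125, 53.33920669555664), 62.10273361206055)
0.094 [0.6998 0.0874] [ 0.0576 -0.1046] [-0.1079 -0.0535] 0.1194 0.1204
0.05 [0.7184 0.092 ] [ 0.0607 -0.1103] [-0.1138 -0.0564] 0.1259 0.127
mat 5981.0
[[ 14 114 190]
 [ 14 115 191]
 [ 15 115 202]
 [ 15 114 199]] [ 12 142 191] [ 13 141 193]Traceback (most recent call last):
  File "<stdin>", line 15, in <module>
cv2.error: OpenCV(4.12.0) /io/opencv/modules/imgproc/src/shapedescr.cpp:361: error: (-201:Incorrect size of input array) There should be at least 5 points to fit the ellipse in function 'fitEllipseNoDirect'
```

Run:
```python
from h import *
im=cv2.imread('pics/top0.png');hsv=cv2.cvtColor(im,cv2.COLOR_BGR2HSV)
x0,y0,x1,y1=110,175,190,250
for nm,lo,hi,(x0,y0,x1,y1),z in (('mat',(0,0,0),(180,126,255),(110,175,190,250),.006),('dish',(95,80,40),(125,255,255),(360,175,440,245),.032),('base',(95,30,60),(130,140,150),(190,60,290,230),.022)):
    sub=cv2.inRange(cv2.medianBlur(hsv,5)[y0:y1,x0:x1],lo,hi)
    c=max(cv2.findContours(sub,0,1)[0],key=cv2.contourArea)+[x0,y0]
    h=cv2.convexHull(c).reshape(-1,2);P=ray('top',h,z)[:,:2].astype(np.float32)
    print(nm,cv2.minEnclosingCircle(P),cv2.boundingRect(c))
crop=cv2.resize(im[60:310,110:350],None,fx=2.4,fy=2.4,interpolation=2);cv2.imwrite('pics/c1.png',crop)
```

```text
mat ((0.46036168932914734, 0.27140405774116516), 0.06550313532352448) (121, 186, 55, 55)
dish ((0.4596511125564575, -0.3004528880119324), 0.06072526425123215) (371, 185, 55, 53)Traceback (most recent call last):
  File "<stdin>", line 6, in <module>
ValueError: max() iterable argument is empty
```

Run:
```python
from h import *
im=cv2.imread('pics/top0.png');hsv=cv2.cvtColor(im,cv2.COLOR_BGR2HSV)
crop=cv2.resize(im[60:310,110:350],None,fx=2.4,fy=2.4,interpolation=2);cv2.imwrite('pics/c1.png',crop)
print([hsv[y,x].tolist() for y,x in ((212,225),(165,235),(150,215),(192,208),(215,245),(192,203))])
```

```text
[[116, 13, 134], [116, 14, 132], [109, 15, 132], [116, 9, 193], [120, 7, 104], [135, 6, 165]]
```

View pics/c1.png

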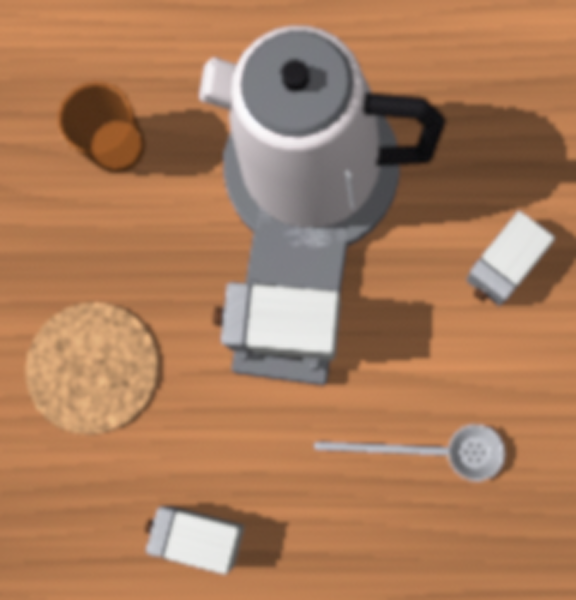

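The crop confirms it: the canister on the ribs (crop 222–340, 285–355) is the largest. The other two (190,545 and 515,255) are smaller and lie on the table. Knob is at crop (218,316), towards +y. Next I need the kettle position for clearance.

```bash
python3 - <<'E'
from h import *
f=lambda x,y:(110+x/2.4,60+y/2.4)
print('front corners',ray('top',[f(233,370),f(325,383)],.015).round(4))
print('tongue sides',ray('top',[f(258,225),f(247,285),f(346,235),f(339,300)],.022).round(4))
print('base rim L/R',ray('top',[f(224,170),f(398,170)],.022).round(4))
print('lid',ray('top',f(296,83),.22).round(4),ray('top',[f(240,83),f(352,83)],.21).round(4),'knob',ray('top',f(294,75),.236).round(4))
print('cups',ray('top',[f(118,146)],.0).round(4), ray('top',[(383,118)],.0).round(4))
# side-view check of canister: project box corners
a=np.array([.10,.995,0]);a/=np.linalg.norm(a);b=np.array([a[1],-a[0],0]);c=np.array([.495,.081,.066])
for C in (c,):
  print('side pred knob',proj('side',C+.063*a).round(1),'top4',proj('side',[C+s*.05*a+t*.028*b+[0,0,.028] for s in(1,-1) for t in (1,-1)]).round(1).tolist())
  print('top pred knob',proj('top',C+.063*a).round(1))
E
python3 - <<'E'
import cv2
im=cv2.imread('pics/side0.png')[90:280,130:290];cv2.imwrite('pics/c2.png',cv2.resize(im,None,fx=3,fy=3,interpolation=2))
E
```

```text
front corners [[0.4556 0.1308 0.015 ]
 [0.4425 0.0421 0.015 ]]
tongue sides [[0.5973 0.1074 0.022 ]
 [0.5375 0.1174 0.022 ]
 [0.5864 0.0212 0.022 ]
 [0.522  0.0283 0.022 ]]
base rim L/R [[ 0.6537  0.1417  0.022 ]
 [ 0.6517 -0.0302  0.022 ]]
lid [[0.6572 0.0556 0.22  ]] [[0.6622 0.1006 0.21  ]
 [0.6609 0.0122 0.21  ]] knob [[0.6566 0.0559 0.236 ]]
cups [[0.6878 0.2544 0.    ]] [[ 0.6882 -0.2904  0.    ]]
side pred knob [[217.8 237.6]] top4 [[211.3, 216.9], [232.6, 230.6], [245.8, 191.0], [266.8, 202.9]]
top pred knob [[198.3 191.1]]
```

View pics/c2.png

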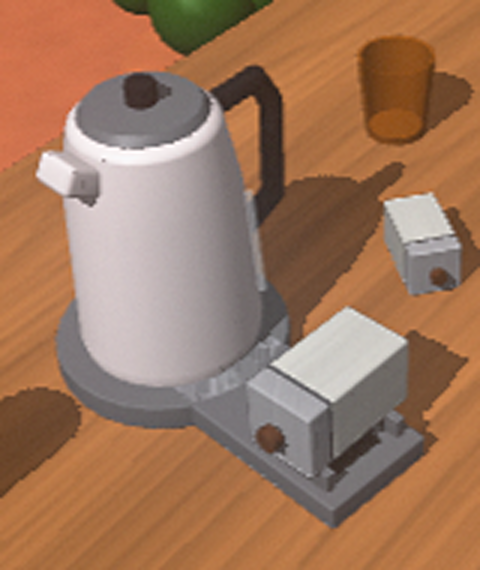

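```bash
cat >> h.py <<'E'
from scipy.spatial.transform import Rotation as R
def Rt(az,tilt,flip=False):
    """tool R: closing axis horizontal, z points 'tilt' rad from straight down toward azimuth az(rad)."""
    h=np.array([np.cos(az),np.sin(az),0]);z=np.sin(tilt)*h+np.array([0,0,-np.cos(tilt)])
    y=np.array([-np.sin(az),np.cos(az),0]);y=-y if flip else y
    return R.from_matrix(np.c_[np.cross(y,z),y,z])
def go(p,Rg,p0=None,R0=None):
    s=state();p0=s['tcp_pos'] if p0 is None else p0;R0=R.from_quat(s['tool_rot']) if R0 is None else R0
    l=R0.inv().apply(np.array(p)-p0)/.5;r=(R0.inv()*Rg).as_rotvec()/np.radians(120)
    print('lin',l.round(3).tolist(),'rot',r.round(3).tolist(),'mm',round(np.linalg.norm(l)*500),'deg',round(np.linalg.norm(r)*120,1))
E
python3 - <<'E'
from h import *
A=np.arctan2(.995,.10)
# tool y should be (-.995,.1): for az=A, y=(-sinA,cosA)=(-.995,.1)
R1=Rt(A,0);s=state();R0=R.from_quat(s['tool_rot'])
go([.45,-.28,.26],R.from_rotvec([0,0,np.radians(38)])*R0)
Rb=R.from_rotvec([0,0,np.radians(38)])*R0
go([.47,.13,.26],Rt(A,0),np.array([.45,-.28,.26]),Rb)
go([.502,.149,.162],Rt(A,-np.pi/6),np.array([.47,.13,.26]),Rt(A,0))
E
```

```text
lin [-0.682, 0.537, -0.068] rot [0.0, 0.0, -0.317] mm 435 deg 38.0
lin [-0.703, 0.424, 0.001] rot [0.001, 0.0, -0.235] mm 410 deg 28.2
lin [-0.044, -0.06, 0.196] rot [0.0, 0.25, 0.0] mm 105 deg 30.0
```

Call:
send_rows(
  plan=[
    {"linear": [-0.085, 0.067, -0.03], "rot": [0, 0, -0.04], "gripper": 1},
    {"linear": [-0.17, 0.134, -0.06], "rot": [0, 0, -0.08], "gripper": 1},
    {"linear": [-0.255, 0.2, -0.068], "rot": [0, 0, -0.12], "gripper": 1},
    {"linear": [-0.34, 0.27, -0.068], "rot": [0, 0, -0.16], "gripper": 1},
    {"linear": [-0.425, 0.335, -0.068], "rot": [0, 0, -0.2], "gripper": 1},
    {"linear": [-0.51, 0.4, -0.068], "rot": [0, 0, -0.24], "gripper": 1},
    {"linear": [-0.6, 0.47, -0.068], "rot": [0, 0, -0.28], "gripper": 1},
    {"linear": [-0.682, 0.537, -0.068], "rot": [0, 0, -0.317], "gripper": 1},
  ],
)

```text
time: 1.1
tcp_pos: [0.451, -0.2787, 0.2604]
tool_rot: [-0.472, 0.882, 0.0, -0.0]
wrist_force: [0.4, -0.3, -0.2]
width: 0.0878
gripper_force: 0.0
```

Call:
send_rows(
  plan=[
    {"linear": [-0.09, 0.053, 0], "rot": [0, 0, -0.03], "gripper": 1},
    {"linear": [-0.18, 0.106, 0], "rot": [0, 0, -0.06], "gripper": 1},
    {"linear": [-0.27, 0.16, 0], "rot": [0, 0, -0.09], "gripper": 1},
    {"linear": [-0.36, 0.212, 0], "rot": [0, 0, -0.12], "gripper": 1},
    {"linear": [-0.45, 0.265, 0], "rot": [0, 0, -0.15], "gripper": 1},
    {"linear": [-0.54, 0.32, 0], "rot": [0, 0, -0.18], "gripper": 1},
    {"linear": [-0.63, 0.375, 0], "rot": [0, 0, -0.21], "gripper": 1},
    {"linear": [-0.703, 0.424, 0], "rot": [0, 0, -0.235], "gripper": 1},
  ],
)

```text
time: 2.1
tcp_pos: [0.4698, 0.1314, 0.2604]
tool_rot: [-0.672, 0.74, 0.0, -0.0]
wrist_force: [0.8, -0.3, -0.2]
width: 0.0878
gripper_force: 0.0
```

Run:
```python
from h import *
s=state();print(s['time'],s['tcp_pos'],s['q'],s['wrist_force'])
A=np.arctan2(.995,.10)
go([.502,.149,.162],Rt(A,-np.pi/6))
```

```text
2.1 [0.46980939 0.13141121 0.26042114] [ 6.76704377e-01  2.35754375e-02 -3.32815243e-01 -1.30370836e-04
 -1.21457902e+00 -7.72938541e-01] [ 0.76404593 -0.30834209 -0.16302096]
lin [-0.041, -0.061, 0.197] rot [-0.0, 0.25, 0.002] mm 105 deg 30.0
```

Call:
send_rows(
  plan=[
    {"linear": [-0.006, -0.008, 0.025], "rot": [0, 0.032, 0], "gripper": 1},
    {"linear": [-0.012, -0.016, 0.05], "rot": [0, 0.065, 0], "gripper": 1},
    {"linear": [-0.018, -0.024, 0.075], "rot": [0, 0.098, 0], "gripper": 1},
    {"linear": [-0.024, -0.032, 0.1], "rot": [0, 0.13, 0], "gripper": 1},
    {"linear": [-0.03, -0.04, 0.125], "rot": [0, 0.163, 0], "gripper": 1},
    {"linear": [-0.036, -0.048, 0.15], "rot": [0, 0.195, 0], "gripper": 1},
    {"linear": [-0.041, -0.056, 0.175], "rot": [0, 0.228, 0], "gripper": 1},
    {"linear": [-0.041, -0.061, 0.197], "rot": [0, 0.25, 0], "gripper": 1},
  ],
)

```text
time: 3.1
tcp_pos: [0.5025, 0.1471, 0.161]
tool_rot: [-0.648, 0.715, -0.174, -0.193]
wrist_force: [-0.9, 0.1, -0.8]
width: 0.0879
gripper_force: 0.0
```

Run:
```python
from h import *
s=state();print(s['time'],s['tcp_pos'],s['q'].round(2),s['wrist_force'])
m=camera_model('wrist');im=grab_frame('wrist');np.save('pics/w.npy',np.array(m['pose']))
cv2.imwrite('pics/w1.png',im);print(np.round(m['pose'],3).tolist(),np.array(m['K']).round(1).tolist())
a=np.array([.10,.995,0]);a/=np.linalg.norm(a);b=np.array([a[1],-a[0],0]);C=np.array([.495,.079,.066])
P=[C+s*.05*a+t*.028*b+[0,0,.028] for s in(1,-1) for t in (1,-1)];q=proj('wrist',P,m);print(q.round(0).tolist())
d=im.copy()
for u,v in q: cv2.drawMarker(d,(int(u),int(v)),(0,0,255),0,9)
cv2.imwrite('pics/w1m.png',d)
A=np.arctan2(.995,.10);Rg=Rt(A,-np.pi/6);go(np.array([.4965,.094,.066])+.019*Rg.as_matrix()[:,2],Rg)
```

```text
3.1 [0.50253269 0.14706592 0.16104532] [ 0.87  0.36 -0.38  0.3  -1.28 -1.12] [-0.87906142  0.12794225 -0.76749363]
[[-0.995, 0.095, -0.025, 0.504], [0.098, 0.961, -0.26, 0.165], [-0.001, -0.261, -0.965, 0.333], [0.0, 0.0, 0.0, 1.0]] [[298.5, 0.0, 255.8], [0.0, 298.5, 193.3], [0.0, 0.0, 1.0]]
[[222.0, 227.0], [292.0, 227.0], [225.0, 116.0], [288.0, 116.0]]
lin [-0.003, 0.0, 0.253] rot [0.001, -0.003, 0.001] mm 126 deg 0.4
```

View pics/w1m.png

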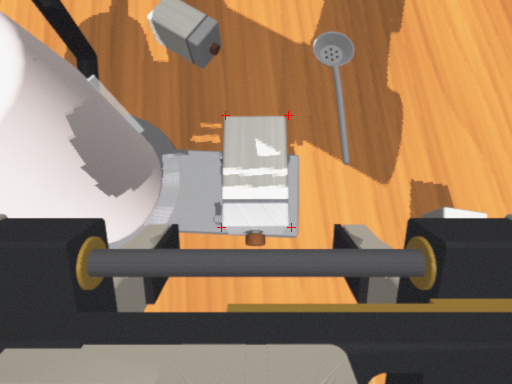

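Predicted corners (222,227), (292,227), (225,116), (288,116) sit on the canister's top face, so the pose is confirmed. I'll approach along the tool axis, then close.

Call:
send_rows(
  plan=[
    {"linear": [0, 0, 0.03], "rot": [0, 0, 0], "gripper": 1},
    {"linear": [0, 0, 0.065], "rot": [0, 0, 0], "gripper": 1},
    {"linear": [0, 0, 0.1], "rot": [0, 0, 0], "gripper": 1},
    {"linear": [-0.002, 0, 0.135], "rot": [0, 0, 0], "gripper": 1},
    {"linear": [-0.002, 0, 0.17], "rot": [0, 0, 0], "gripper": 1},
    {"linear": [-0.003, 0, 0.205], "rot": [0, 0, 0], "gripper": 1},
    {"linear": [-0.003, 0, 0.235], "rot": [0, 0, 0], "gripper": 1},
    {"linear": [-0.003, 0, 0.253], "rot": [0, 0, 0], "gripper": 1},
  ],
  grip_force=40,
)

```text
time: 4.15
tcp_pos: [0.4962, 0.0844, 0.0514]
tool_rot: [-0.648, 0.716, -0.174, -0.192]
wrist_force: [0.9, 1.2, 0.3]
width: 0.0877
gripper_force: 0.0
```

Run:
```python
from h import *
s=state();print(s['time'],s['tcp_pos'],s['wrist_force'],s['ft_torque'])
print('gp',s['tcp_pos']-.019*R.from_quat(s['tool_rot']).as_matrix()[:,2])
```

```text
4.15 [0.49619134 0.08436996 0.05140803] [0.94040941 1.23385551 0.28167785] [ 1.70450308 -0.07778447 -0.03119055]
gp [0.49713642 0.09381494 0.06786704]
```

Call:
send_rows(
  plan=[
    {"linear": [0, 0, 0.004], "rot": [0, 0, 0], "gripper": 0.7},
    {"linear": [0, 0, 0.004], "rot": [0, 0, 0], "gripper": 0.6},
    {"linear": [0, 0, 0.004], "rot": [0, 0, 0], "gripper": 0.5},
    {"linear": [0, 0, 0.004], "rot": [0, 0, 0], "gripper": 0.4},
    {"linear": [0, 0, 0.004], "rot": [0, 0, 0], "gripper": 0.3},
    {"linear": [0, 0, 0.004], "rot": [0, 0, 0], "gripper": 0.3},
    {"linear": [0, 0, 0.004], "rot": [0, 0, 0], "gripper": 0.3},
    {"linear": [0, 0, 0.004], "rot": [0, 0, 0], "gripper": 0.3},
  ],
  grip_force=40,
)

```text
time: 5.15
tcp_pos: [0.4966, 0.0847, 0.0503]
tool_rot: [-0.649, 0.716, -0.174, -0.191]
wrist_force: [-1.6, 3.2, 4.9]
width: 0.0555
gripper_force: 40.0
```

Run:
```python
from h import *
s=state();R0=R.from_quat(s['tool_rot'])
print('up .16, tocrd mat +y .05')
go(s['tcp_pos']+[-.04,.03,.16],R0)
```

```text
up .16, tocrd mat +y .05
lin [0.115, 0.085, -0.303] rot [0.0, 0.0, 0.0] mm 168 deg 0.0
```

Call:
send_rows(
  plan=[
    {"linear": [0.01, 0, -0.017], "rot": [0, 0, 0], "gripper": 0.3},
    {"linear": [0.03, 0, -0.052], "rot": [0, 0, 0], "gripper": 0.3},
    {"linear": [0.055, 0, -0.095], "rot": [0, 0, 0], "gripper": 0.3},
    {"linear": [0.08, 0, -0.139], "rot": [0, 0, 0], "gripper": 0.3},
    {"linear": [0.105, 0, -0.182], "rot": [0, 0, 0], "gripper": 0.3},
    {"linear": [0.13, 0.02, -0.225], "rot": [0, 0, 0], "gripper": 0.3},
    {"linear": [0.145, 0.04, -0.255], "rot": [0, 0, 0], "gripper": 0.3},
    {"linear": [0.15, 0.06, -0.277], "rot": [0, 0, 0], "gripper": 0.3},
  ],
)

```text
time: 6.15
tcp_pos: [0.4662, 0.0913, 0.2081]
tool_rot: [-0.648, 0.716, -0.173, -0.192]
wrist_force: [0.7, -0.4, -2.8]
width: 0.0557
gripper_force: 40.0
```

Run:
```python
from h import *
s=state();print(s['tcp_pos'],s['q'].round(2),s['wrist_force'],s['width'],s['gripper_force'])
A=np.arctan2(.995,.10);B=np.radians(65)
p1=np.array([.46,.20,.21])
go(p1,Rt((A+B)/2,np.radians(15)))
go([.46,.271,.2],Rt(B,np.pi/3),p1,Rt((A+B)/2,np.radians(15)))
```

```text
[0.46617747 0.0912648  0.20808907] [ 0.86  0.22 -0.46  0.3  -1.34 -1.09] [ 0.71854479 -0.41478893 -2.82571097] 0.05569091293637023 39.97182231629267
lin [-0.184, 0.034, -0.111] rot [-0.011, -0.374, 0.082] mm 109 deg 45.9
lin [-0.127, 0.038, 0.055] rot [0.05, -0.374, 0.065] mm 72 deg 46.0
```

Call:
send_rows(
  plan=[
    {"linear": [-0.023, 0.004, -0.014], "rot": [-0.001, -0.047, 0.01], "gripper": 0.3},
    {"linear": [-0.046, 0.008, -0.028], "rot": [-0.003, -0.094, 0.02], "gripper": 0.3},
    {"linear": [-0.069, 0.013, -0.042], "rot": [-0.004, -0.14, 0.031], "gripper": 0.3},
    {"linear": [-0.092, 0.017, -0.056], "rot": [-0.005, -0.187, 0.041], "gripper": 0.3},
    {"linear": [-0.115, 0.021, -0.07], "rot": [-0.007, -0.234, 0.051], "gripper": 0.3},
    {"linear": [-0.138, 0.025, -0.083], "rot": [-0.008, -0.28, 0.062], "gripper": 0.3},
    {"linear": [-0.161, 0.03, -0.097], "rot": [-0.01, -0.327, 0.072], "gripper": 0.3},
    {"linear": [-0.184, 0.034, -0.111], "rot": [-0.011, -0.374, 0.082], "gripper": 0.3},
  ],
)

```text
time: 7.15
tcp_pos: [0.4596, 0.2002, 0.2091]
tool_rot: [-0.601, 0.788, 0.08, 0.104]
wrist_force: [-0.2, -0.6, -2.1]
width: 0.0561
gripper_force: 40.0
```

Call:
send_rows(
  plan=[
    {"linear": [-0.016, 0.005, 0.007], "rot": [0.006, -0.047, 0.008], "gripper": 0.3},
    {"linear": [-0.032, 0.01, 0.014], "rot": [0.012, -0.094, 0.016], "gripper": 0.3},
    {"linear": [-0.048, 0.014, 0.021], "rot": [0.019, -0.14, 0.024], "gripper": 0.3},
    {"linear": [-0.064, 0.019, 0.028], "rot": [0.025, -0.187, 0.032], "gripper": 0.3},
    {"linear": [-0.08, 0.024, 0.034], "rot": [0.031, -0.234, 0.041], "gripper": 0.3},
    {"linear": [-0.095, 0.029, 0.041], "rot": [0.038, -0.28, 0.049], "gripper": 0.3},
    {"linear": [-0.111, 0.033, 0.048], "rot": [0.044, -0.327, 0.057], "gripper": 0.3},
    {"linear": [-0.127, 0.038, 0.055], "rot": [0.05, -0.374, 0.065], "gripper": 0.3},
  ],
)

```text
time: 8.15
tcp_pos: [0.4601, 0.2716, 0.1999]
tool_rot: [-0.465, 0.729, 0.269, 0.423]
wrist_force: [-1.3, -0.2, -4.8]
width: 0.0557
gripper_force: 40.0
```

Run:
```python
from h import *
s=state();print(s['tcp_pos'],s['q'].round(2),s['wrist_force'],s['width'],s['gripper_force'])
B=np.radians(65);Rg=Rt(B,np.pi/3)
go([.46,.271,.2],Rg)
cv2.imwrite('pics/s2.png',grab_frame('side'))
```

```text
[0.46006423 0.27155379 0.19985743] [ 0.06  0.06 -0.53 -1.33 -0.9   0.37] [-1.25610451 -0.21262161 -4.84188475] 0.05565822893902194 39.97310380451381
lin [0.0, -0.0, -0.001] rot [0.0, 0.002, 0.001] mm 1 deg 0.2
```

View pics/s2.png

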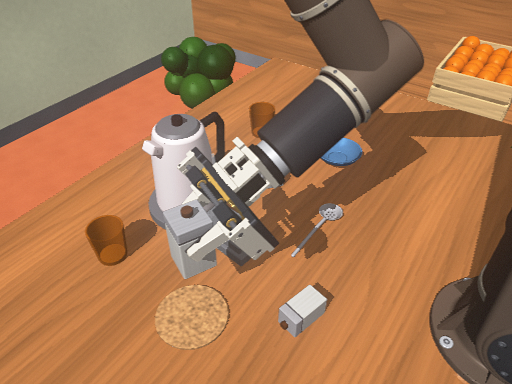

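Side view: the canister is upright in the gripper with its knob at (188,211), above and behind the mat at (192,316). Lowering it now.

Run:
```python
from h import *
B=np.radians(65);Rg=Rt(B,np.pi/3)
go([.467,.286,.2],Rg);go([.467,.286,.066],Rg);go([.467,.286,.061],Rg)
```

```text
lin [-0.02, -0.003, 0.026] rot [0.001, 0.003, -0.001] mm 17 deg 0.4
lin [0.213, -0.004, 0.159] rot [0.001, 0.003, -0.001] mm 133 deg 0.4
lin [0.221, -0.004, 0.164] rot [0.001, 0.003, -0.001] mm 138 deg 0.4
```

Call:
send_rows(
  plan=[
    {"linear": [-0.01, -0.002, 0.03], "rot": [0, 0.002, 0], "gripper": 0.3},
    {"linear": [0.01, -0.003, 0.045], "rot": [0, 0.002, 0], "gripper": 0.3},
    {"linear": [0.05, -0.004, 0.067], "rot": [0, 0.002, 0], "gripper": 0.3},
    {"linear": [0.09, -0.004, 0.09], "rot": [0, 0.002, 0], "gripper": 0.3},
    {"linear": [0.13, -0.004, 0.112], "rot": [0, 0.002, 0], "gripper": 0.3},
    {"linear": [0.165, -0.004, 0.132], "rot": [0, 0.002, 0], "gripper": 0.3},
    {"linear": [0.195, -0.004, 0.149], "rot": [0, 0.002, 0], "gripper": 0.3},
    {"linear": [0.209, -0.004, 0.157], "rot": [0, 0.002, 0], "gripper": 0.3},
  ],
)

```text
time: 9.2
tcp_pos: [0.4684, 0.2853, 0.0685]
tool_rot: [-0.468, 0.731, 0.268, 0.418]
wrist_force: [-0.0, 0.9, -2.1]
width: 0.056
gripper_force: 40.0
```

Run:
```python
from h import *
s=state();print(s['tcp_pos'],s['wrist_force'],s['ft_torque'])
m=camera_model('side');im=grab_frame('side');cv2.imwrite('pics/s3.png',im);cv2.imwrite('pics/s3c.png',cv2.resize(im[150:370,90:330],None,fx=2.5,fy=2.5,interpolation=2))
Rg=R.from_quat(s['tool_rot']).as_matrix();gp=s['tcp_pos']-.019*Rg[:,2];print(gp)
```

```text
[0.46838988 0.28534219 0.06845515] [-0.02315667  0.94444584 -2.05686648] [-3.33945757  1.57792579 -0.04115921]
[0.46153668 0.27045825 0.07807293]
```

View pics/s3c.png

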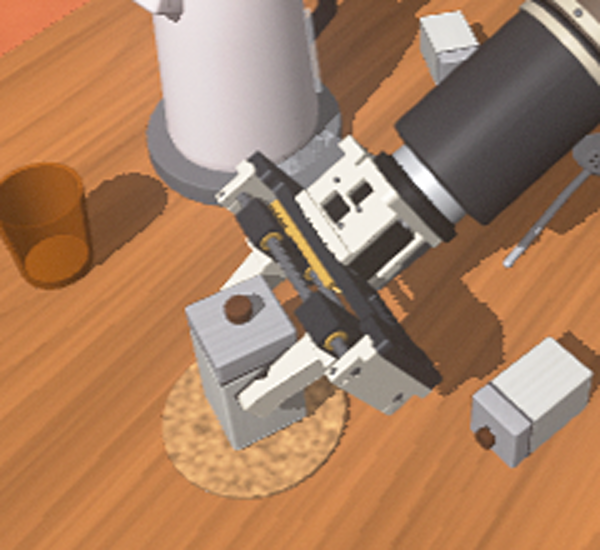

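Run:
```python
from h import *
c=np.array([.4615,.2705]);B=np.radians(65);u=np.array([np.cos(B),np.sin(B)]);v=np.array([-u[1],u[0]])
for z in (.013,.113):
    q=proj('side',[np.r_[c+.028*(s*u+t*v),z] for s,t in((1,1),(1,-1),(-1,-1),(-1,1))]);print(z,((q-[90,150])*2.5).round(0).tolist())
print('knob',((proj('side',np.r_[c,.126])-[90,150])*2.5).round())
```

```text
0.013 [[235.0, 451.0], [204.0, 390.0], [275.0, 357.0], [309.0, 415.0]]
0.113 [[217.0, 363.0], [184.0, 301.0], [263.0, 268.0], [299.0, 326.0]]
knob [[239. 301.]]
```

Call:
send_rows(
  plan=[
    {"linear": [0.003, 0, 0.002], "rot": [0, 0, 0], "gripper": 0.3},
    {"linear": [0.006, 0, 0.004], "rot": [0, 0, 0], "gripper": 0.3},
    {"linear": [0.009, 0, 0.005], "rot": [0, 0, 0], "gripper": 0.3},
    {"linear": [0.009, 0, 0.005], "rot": [0, 0, 0], "gripper": 0.3},
    {"linear": [0.009, 0, 0.005], "rot": [0, 0, 0], "gripper": 0.3},
    {"linear": [0.009, 0, 0.005], "rot": [0, 0, 0], "gripper": 0.3},
    {"linear": [0.009, 0, 0.005], "rot": [0, 0, 0], "gripper": 0.3},
    {"linear": [0.009, 0, 0.005], "rot": [0, 0, 0], "gripper": 0.3},
  ],
)

```text
time: 10.25
tcp_pos: [0.4688, 0.2844, 0.0645]
tool_rot: [-0.466, 0.731, 0.268, 0.42]
wrist_force: [-0.5, 0.8, -3.1]
width: 0.0563
gripper_force: 40.0
```

Run:
```python
from h import *
s=state();print(s['tcp_pos'],s['wrist_force'],s['ft_torque'])
Rg=R.from_quat(s['tool_rot']).as_matrix();gp=s['tcp_pos']-.019*Rg[:,2];print(gp,Rg.round(3).tolist())
```

```text
[0.46875907 0.28439002 0.06451226] [-0.47640561  0.75807226 -3.07003609] [-3.28974338  1.60077599  0.01194208]
[0.4618426  0.26950894 0.07408909] [[-0.213, -0.907, 0.364], [-0.457, 0.422, 0.783], [-0.864, 0.0, -0.504]]
```

Call:
send_rows(
  plan=[
    {"linear": [0.001, 0, 0.0006], "rot": [0, 0, 0], "gripper": 0.3},
    {"linear": [0.002, 0, 0.0012], "rot": [0, 0, 0], "gripper": 0.3},
    {"linear": [0.003, 0, 0.0018], "rot": [0, 0, 0], "gripper": 0.3},
    {"linear": [0.004, 0, 0.0024], "rot": [0, 0, 0], "gripper": 0.3},
    {"linear": [0.005, 0, 0.003], "rot": [0, 0, 0], "gripper": 0.3},
    {"linear": [0.006, 0, 0.0035], "rot": [0, 0, 0], "gripper": 0.3},
    {"linear": [0.006, 0, 0.0035], "rot": [0, 0, 0], "gripper": 0.3},
    {"linear": [0.006, 0, 0.0035], "rot": [0, 0, 0], "gripper": 0.3},
  ],
)

```text
time: 11.25
tcp_pos: [0.4689, 0.2846, 0.0619]
tool_rot: [-0.466, 0.731, 0.268, 0.42]
wrist_force: [-1.9, -3.9, 5.6]
width: 0.0555
gripper_force: 40.0
```

Call:
send_rows(
  plan=[
    {"linear": [-0.001, 0, -0.0006], "rot": [0, 0, 0], "gripper": 0.3},
    {"linear": [-0.001, 0, -0.0006], "rot": [0, 0, 0], "gripper": 0.65},
    {"linear": [-0.001, 0, -0.0006], "rot": [0, 0, 0], "gripper": 0.7},
    {"linear": [-0.001, 0, -0.0006], "rot": [0, 0, 0], "gripper": 0.75},
    {"linear": [-0.001, 0, -0.0006], "rot": [0, 0, 0], "gripper": 0.8},
    {"linear": [-0.001, 0, -0.0006], "rot": [0, 0, 0], "gripper": 0.9},
    {"linear": [-0.001, 0, -0.0006], "rot": [0, 0, 0], "gripper": 1},
    {"linear": [-0.001, 0, -0.0006], "rot": [0, 0, 0], "gripper": 1},
  ],
  grip_force=10,
)

```text
time: 12.25
tcp_pos: [0.4688, 0.2844, 0.0616]
tool_rot: [-0.466, 0.731, 0.268, 0.42]
wrist_force: [-0.5, 1.1, 0.1]
width: 0.0867
gripper_force: 0.0
```

Call:
send_rows(
  plan=[
    {"linear": [0, 0, -0.01], "rot": [0, 0, 0], "gripper": 1},
    {"linear": [0, 0, -0.03], "rot": [0, 0, 0], "gripper": 1},
    {"linear": [0, 0, -0.06], "rot": [0, 0, 0], "gripper": 1},
    {"linear": [0, 0, -0.1], "rot": [0, 0, 0], "gripper": 1},
    {"linear": [0, 0, -0.14], "rot": [0, 0, 0], "gripper": 1},
    {"linear": [0, 0, -0.18], "rot": [0, 0, 0], "gripper": 1},
    {"linear": [0, 0, -0.22], "rot": [0, 0, 0], "gripper": 1},
    {"linear": [0, 0, -0.25], "rot": [0, 0, 0], "gripper": 1},
  ],
)

```text
time: 13.25
tcp_pos: [0.4228, 0.1854, 0.1255]
tool_rot: [-0.466, 0.731, 0.267, 0.42]
wrist_force: [0.2, -0.6, -0.2]
width: 0.088
gripper_force: 0.0
```

Run:
```python
from h import *
s=state();print(s['time'],s['tcp_pos'],s['q'].round(2),s['wrist_force'],s['width'])
im=grab_frame('top');cv2.imwrite('pics/t4.png',cv2.resize(im[60:310,110:350],None,fx=2.4,fy=2.4,interpolation=2))
```

```text
13.25 [0.4227876  0.18536612 0.12547608] [-0.22  0.22 -0.62 -1.34 -1.05  0.72] [ 0.17200826 -0.63926816 -0.16849403] 0.08797971016663013
```

View pics/t4.png

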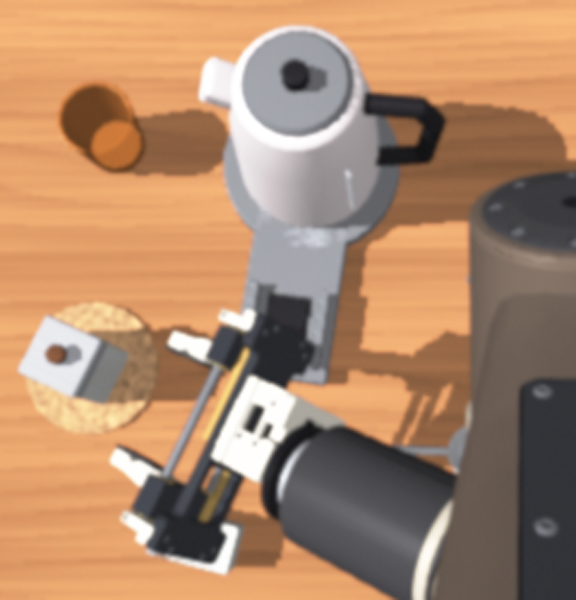

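Run:
```python
from h import *
f=lambda x,y:(110+x/2.4,60+y/2.4)
print('knob',ray('top',f(56,354),.117).round(4))
s=state();R0=R.from_quat(s['tool_rot']);Rg=Rt(np.radians(-8.4),0)
w=(R0.inv()*Rg).as_rotvec();print(np.degrees(np.linalg.norm(w)))
Rm=R0*R.from_rotvec(w*.55)
go([.43,.11,.24],Rm);go([.473,.083,.12],Rg,np.array([.43,.11,.24]),Rm)
```

```text
knob [[0.4595 0.2686 0.117 ]]
91.97770586839296
lin [-0.132, -0.077, -0.226] rot [0.174, 0.234, 0.304] mm 137 deg 50.6
lin [0.049, -0.125, 0.223] rot [0.142, 0.192, 0.249] mm 130 deg 41.4
```

Top view: the canister stands on the mat with its knob at crop (56,354), which is (0.4595, 0.269), 2–3 mm from the mat centre. Now moving to above the rocker with the gripper shut.

Call:
send_rows(
  plan=[
    {"linear": [-0.016, -0.01, -0.04], "rot": [0.01, 0.015, 0.02], "gripper": 1},
    {"linear": [-0.032, -0.02, -0.08], "rot": [0.03, 0.045, 0.06], "gripper": 0.8},
    {"linear": [-0.05, -0.03, -0.12], "rot": [0.055, 0.075, 0.1], "gripper": 0.5},
    {"linear": [-0.066, -0.038, -0.15], "rot": [0.08, 0.108, 0.14], "gripper": 0.2},
    {"linear": [-0.083, -0.048, -0.18], "rot": [0.105, 0.14, 0.182], "gripper": 0},
    {"linear": [-0.1, -0.058, -0.2], "rot": [0.13, 0.172, 0.224], "gripper": 0},
    {"linear": [-0.116, -0.068, -0.215], "rot": [0.152, 0.205, 0.266], "gripper": 0},
    {"linear": [-0.132, -0.077, -0.226], "rot": [0.174, 0.234, 0.304], "gripper": 0},
  ],
)

```text
time: 14.3
tcp_pos: [0.4186, 0.109, 0.2168]
tool_rot: [-0.248, 0.927, 0.162, 0.23]
wrist_force: [0.2, -0.6, -0.1]
width: 0.023
gripper_force: 0.0
```

Call:
send_rows(
  plan=[
    {"linear": [0.006, -0.016, 0.028], "rot": [0.018, 0.024, 0.031], "gripper": 0},
    {"linear": [0.012, -0.031, 0.056], "rot": [0.036, 0.048, 0.062], "gripper": 0},
    {"linear": [0.018, -0.047, 0.084], "rot": [0.053, 0.072, 0.093], "gripper": 0},
    {"linear": [0.024, -0.062, 0.112], "rot": [0.071, 0.096, 0.125], "gripper": 0},
    {"linear": [0.03, -0.078, 0.139], "rot": [0.089, 0.12, 0.156], "gripper": 0},
    {"linear": [0.037, -0.094, 0.167], "rot": [0.107, 0.144, 0.187], "gripper": 0},
    {"linear": [0.043, -0.11, 0.195], "rot": [0.125, 0.168, 0.218], "gripper": 0},
    {"linear": [0.049, -0.125, 0.223], "rot": [0.142, 0.192, 0.249], "gripper": 0},
  ],
)

```text
time: 15.3
tcp_pos: [0.4724, 0.0947, 0.0981]
tool_rot: [0.006, 0.999, 0.027, 0.028]
wrist_force: [-0.5, 0.9, 0.1]
width: 0.0005
gripper_force: 0.0
```

Run:
```python
from h import *
s=state();print(s['time'],s['tcp_pos'],s['q'].round(2),s['wrist_force'],s['width'])
Rg=Rt(np.radians(-8.4),0);m=camera_model('wrist');im=grab_frame('wrist')
for P,c in (([.493,.080,.024],(0,0,255)),([.473,.083,.032],(0,255,0))):
    q=proj('wrist',P,m)[0];print(q.round());cv2.drawMarker(im,(int(q[0]),int(q[1])),c,0,11)
cv2.imwrite('pics/w5.png',im)
go([.473,.083,.045],Rg);go([.473,.083,.024],Rg)
```

```text
15.3 [0.47243223 0.09467158 0.09806962] [ 0.6   0.13 -0.62 -0.02 -0.74 -2.17] [-0.50980213  0.85749574  0.13704592] 0.0005222227801702711
[235. 221.]
[238. 202.]
lin [0.006, -0.029, 0.101] rot [0.026, 0.023, 0.063] mm 53 deg 8.6
lin [0.008, -0.031, 0.143] rot [0.026, 0.023, 0.063] mm 73 deg 8.6
```

View pics/w5.png

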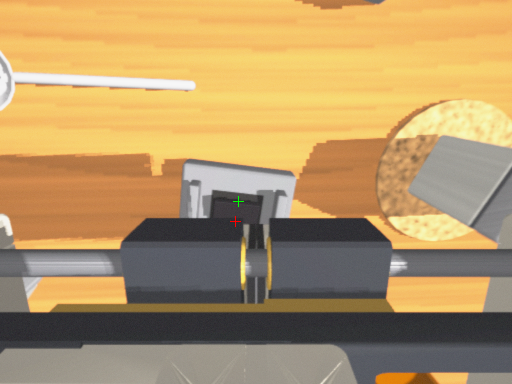

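Wrist view: the rocker is at (212–264, 190–220) with its outer end at row 191. The press point (238,202) lies on its outer half, centred between the ribs. Aligning before I press.

Call:
send_rows(
  plan=[
    {"linear": [0.006, -0.029, 0.0], "rot": [0.013, 0.012, 0.03], "gripper": 0},
    {"linear": [0.006, -0.029, 0.02], "rot": [0.026, 0.023, 0.063], "gripper": 0},
    {"linear": [0.006, -0.029, 0.05], "rot": [0.026, 0.023, 0.063], "gripper": 0},
    {"linear": [0.006, -0.029, 0.08], "rot": [0.026, 0.023, 0.063], "gripper": 0},
    {"linear": [0.006, -0.029, 0.09], "rot": [0.026, 0.023, 0.063], "gripper": 0},
    {"linear": [0.006, -0.029, 0.09], "rot": [0.026, 0.023, 0.063], "gripper": 0},
    {"linear": [0.006, -0.029, 0.09], "rot": [0.026, 0.023, 0.063], "gripper": 0},
    {"linear": [0.006, -0.029, 0.09], "rot": [0.026, 0.023, 0.063], "gripper": 0},
  ],
)

```text
time: 16.35
tcp_pos: [0.4722, 0.0831, 0.0533]
tool_rot: [0.071, 0.997, 0.002, 0.003]
wrist_force: [-0.3, 1.6, -0.3]
width: 0.0004
gripper_force: 0.0
```

Run:
```python
from h import *
s=state();print(s['time'],s['tcp_pos'],s['wrist_force'])
Rg=Rt(np.radians(-8.4),0)
go([.473,.083,.045],Rg);go([.473,.083,.025],Rg)
```

```text
16.35 [0.47220649 0.08305271 0.05325777] [-0.3316506   1.58351046 -0.29290338]
lin [-0.001, 0.0, 0.017] rot [0.002, 0.003, 0.002] mm 8 deg 0.5
lin [-0.001, -0.0, 0.057] rot [0.002, 0.003, 0.002] mm 28 deg 0.5
```

Call:
send_rows(
  plan=[
    {"linear": [0, 0, 0.015], "rot": [0, 0, 0], "gripper": 0},
    {"linear": [0, 0, 0.027], "rot": [0, 0, 0], "gripper": 0},
    {"linear": [0, 0, 0.035], "rot": [0, 0, 0], "gripper": 0},
    {"linear": [0, 0, 0.042], "rot": [0, 0, 0], "gripper": 0},
    {"linear": [0, 0, 0.048], "rot": [0, 0, 0], "gripper": 0},
    {"linear": [0, 0, 0.052], "rot": [0, 0, 0], "gripper": 0},
    {"linear": [0, 0, 0.054], "rot": [0, 0, 0], "gripper": 0},
    {"linear": [0, 0, 0.054], "rot": [0, 0, 0], "gripper": 0},
  ],
)

```text
time: 17.35
tcp_pos: [0.4719, 0.0829, 0.0264]
tool_rot: [0.071, 0.998, 0.002, 0.002]
wrist_force: [-6.4, 0.5, 13.1]
width: 0.0007
gripper_force: 6.8
```

Call:
send_rows(
  plan=[
    {"linear": [0, 0, 0.001], "rot": [0, 0, 0], "gripper": 0},
    {"linear": [0, 0, 0.002], "rot": [0, 0, 0], "gripper": 0},
    {"linear": [0, 0, 0.002], "rot": [0, 0, 0], "gripper": 0},
    {"linear": [0, 0, -0.01], "rot": [0, 0, 0], "gripper": 0},
    {"linear": [0, 0, -0.05], "rot": [0, 0, 0], "gripper": 0},
    {"linear": [0, 0, -0.1], "rot": [0, 0, 0], "gripper": 0},
    {"linear": [0, 0, -0.15], "rot": [0, 0, 0], "gripper": 0},
    {"linear": [0, 0, -0.2], "rot": [0, 0, 0], "gripper": 0},
  ],
)

```text
time: 18.35
tcp_pos: [0.4719, 0.0828, 0.1266]
tool_rot: [0.071, 0.997, 0.002, 0.003]
wrist_force: [-0.0, 0.0, -0.5]
width: 0.0004
gripper_force: 0.0
```

Run:
```python
from h import *
s=state();print(s['time'],s['tcp_pos'],s['wrist_force'])
a=cv2.resize(grab_frame('side')[170:370,130:290],None,fx=2.4,fy=2.4,interpolation=2);b=grab_frame('wrist')[90:330,70:440]
b=cv2.resize(b,(400,260));c=np.zeros((480,800,3),np.uint8);c[:a.shape[0],:a.shape[1]]=a;c[:260,400:]=b
cv2.imwrite('pics/end.png',c)
```

```text
18.35 [0.47187485 0.08275071 0.12661668] [-0.04554359  0.0381291  -0.47776831]
```

View pics/end.png

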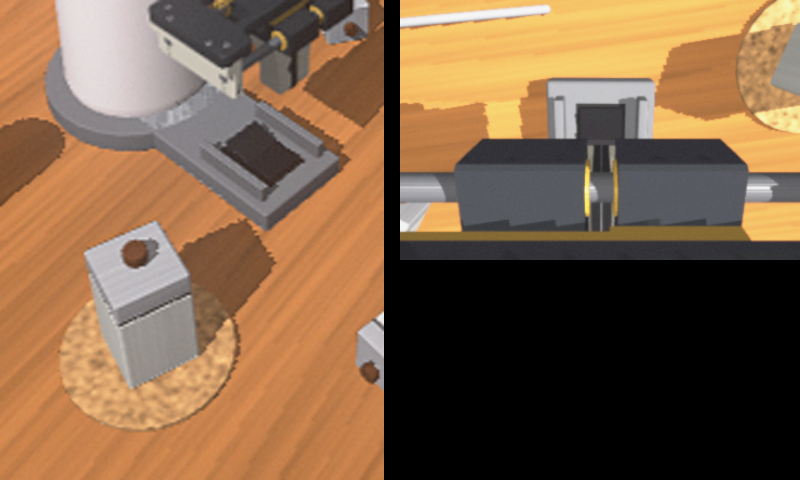

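The rocker (crop 262,155) lies flush with its outer half down, the canister stands on the mat, and the arm is clear. Handing in.

```bash
python3 -c "
from rig import *
print(close_job())"
```

```text
the job is handed in; nothing more can be done
None
```

I stood the canister upright, knob up, about 2–3 mm from the mat's centre, released it, then pressed the rocker's outer end down until it lay flush. I handed the job in at about 18 s of the 51 s allowed; the hand-in returned no verdict.

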